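# Zero the grit mill and set it three clicks open

### The arm

A 7-joint arm with a two-finger parallel gripper is mounted at the origin on the work surface. World frame = base frame: x ahead of the robot, y to its left, z up, the work surface at z = 0. Lengths are in m, angles in rad, forces in N, time in s.
With the tool pointing down it reaches from about 0.425 to 0.95 m from the base axis. Payload 4.7 kg.
Tool frame: the origin (TCP) lies at the very end of the fingers, on their centre line; the grasp point (between the pads) lies 19 mm behind it (env.hold_point_z is the distance from the TCP to the grasp point, in m); y points along the fingers, z is the direction in which the jaws open and shut, and the axes are right-handed (so a half turn about y gives the same grasp; the last joint's range is limited). The gripper opens to 87 mm and grips with 3 to 60 N. Pads are 19 mm wide; open, the fingers measure 117 mm over their backs; the gripper's body (75 mm by 190 mm) begins 51 mm behind the grasp point.
Start: joints at [-1.165, 0.469, -0.049, 1.532, 0.024, 1.141, -0.082], TCP at [0.284, 0.612, 0.223] pointing down, gripper open.
Joint ranges: [-2.59, 2.59], [-0.33, 1.99], [-1.39, 1.29], [0.1, 2.45], [-1.04, 4.18], [0.21, 1.99], [-2.66, 2.66]. Speed limits (rad/s): [2.57, 2.57, 3.14, 3.14, 3.14, 3.14, 3.14].

### API

Orientations are given as a unit quaternion [x, y, z, w].
In Python, from station import env gives the robot as it stands.
- The arm moves only by the tool step_arm, never from a script. Its argument "moves" is a list of rows, each a list of 3 entries, a list of its own where there are three numbers: the shift along the tool's x, y, z in cm, then the turn, a rotation vector about the tool's x, y, z in degrees, then the closure, from -1 (fully open) to 1 (shut), so that 0 is half open. In form: [[[tx, ty, tz], [wx, wy, wz], hand], ...]. A call has 1 to 5 rows; each row is the pose to reach, as a shift and turn from the pose measured when the call began, along the tool's axes at that moment; what a row does not reach only later rows make up. A row lasts 1/10 s, in which the tool goes at most 50 mm and 8.59 degrees, less where a joint would pass 70% of its speed; a pose out of reach is approached as far as the arm can. A call with a gripper value outside its range is refused whole. The fingers move at their own pace and stop on an object; "newtons" is the grip in N (left out, the last holds). Time passes only in rows, so rows that repeat a pose let the fingers close. It gives the time, the measured TCP pose, the force and the opening at its end, in the units of the state.
- env.read_state(): the state, without advancing time (a new reading comes with each control period).
- env.camera(name): name is "scene" or "top"; returns the picture (400x640x3 uint8, red, green, blue); there is no depth.
- env.camera_params(name): a dict with "K" (3x3 intrinsics, pixels), "distortion" ([k1, k2, p1, p2, k3] as OpenCV has them; the pictures are not rectified), "R" (3x3) and "t" (3): a world point X has camera coordinates R X + t. Camera axes: x right, y down, z forward; pixel columns grow to the right and rows downward; lengths in m; the calibration is good to about 2 mm. A picture is of the moment at which its call begins. camera_params takes no time and is no camera call.
- env.finish_job(): hands the job in, once; it reports no verdict.
The state is a dict: "clock": time; "joint_pos": joint angles; "joint_velocities": joint speeds; "joint_efforts": joint torques, N m; "ee_pos": TCP position; "eef_rot": TCP orientation; "wrist_force": force on the tool from outside, world axes, zero at the start; "torque": the same for the moment, N m; "gripper_width": finger opening in m.
Only numpy, scipy, OpenCV 4.12 (cv2) and the standard library are available. Lean on these libraries where they do the work, as an engineer would, in place of code of your own. Each camera call takes 0.05 s, during which the arm holds its last target. There are 200 camera calls.

### The job

Set the grit mill on the bench: turn its orange ring clockwise until you feel the grinding plates touch, without forcing them together, then back it off exactly three clicks. Then put the red dust cap fully down on the mill's throat, leaving the ring at that setting and everything else on the bench where it is.

Things in the scene. Friction and masses are not known exactly. Their poses are not given: they have to be found in the camera images.
- ring_mid (a point): Orange eight-sided adjusting ring round the green mill's neck: 60 mm across flats, 30 mm tall, 20 mm free below it; grip from above. Point: on its turning axis at half height, 108 mm up. z up; x to the white mark mid-flat, turns with it; flats every 45 deg. Clockwise from above closes the plates. Clicks every 22.5 deg, settles in the nearest notch; clicks take up to about 0.25 N m.
- plate_gap (a joint): Gap of the hidden plates (m): 0 at touch, +0.00002 per click; reading far noisier than a click, useless for setting. The touch differs each time, lies in a notch, 2 to 4 clicks clockwise of the start. Past touch the ring's torque rises about 8 N m per rad; beyond half a click (0.2 rad, about 1.5 N m) the plates are damaged.
- throat (a point): Rim centre of the fixed steel throat tube standing up through the ring: 136 mm above the bench, 13 mm above the ring's top; 40 mm outer, 32 mm bore, 44 mm deep; z up. The mill is bolted down: green body 86 mm diameter, 72 mm tall, motor along this +x to 103 mm from the axis, 75 mm tall, base plate 170 x 130 mm.
- cap_mid (a point): Loose red dust cap, upright on its black plug, 50 mm tall: plug 27 mm diameter, 14 mm long; flange 45 mm diameter, 6 mm; knob 20 mm diameter, 30 mm tall, gripped from above. 60 g. Point: on its axis 25 mm above the foot, 25 mm below the knob's top; z up. Seated: plug in the throat, flange on the rim, this point 11 mm above the rim.
- cap: The same red dust cap, origin at the centre of its plug's foot.
- grease_tin: Bystander: low blue grease tin, 60 mm diameter, 34 mm tall. Origin at the centre of its underside.
- tape_roll: Bystander: yellow roll of tape lying flat, 84 mm diameter, 24 mm tall. Origin at the centre of its underside.
- grit_jar: Bystander: amber glass jar, 72 mm diameter, 110 mm tall. Origin at the centre of its underside.
- screwdriver: Bystander: screwdriver with red handle, lying.
- wrench: Bystander: steel wrench, lying.
- battery: Bystander: black and green tool battery, 110 x 75 x 65 mm. Origin at the centre of its underside.
- bolt_cup: Bystander: steel cup, 72 mm diameter, 70 mm tall. Origin at the centre of its underside.
Mind the look-alikes: they are no part of the job. Several things have the shape of the cap; the one meant has the colours described above.

How it is judged:
On the way, in this order (a step that is already met when the one before it is completed fails the run):
1. the ring is turned clockwise until the plates touch (value of joint plate_gap below 3e-06 m), for 0.1 s.
2. the ring is backed off three clicks (value of joint plate_gap between 5.2e-05 and 6.8e-05 m), for 0.3 s.
3. the cap is seated on the throat (all of step 2 and horizontal distance between cap_mid and throat below 0.006 m and z of cap_mid in the frame of throat between 0.007 and 0.014 m and angle between cap_mid's own z axis and vertical below 0.1 rad), for 0.2 s.
At the end, for the whole second after the job is handed in: The ring rests three clicks (within 0.4 click) open from where the plates touch; the cap is upright (within 0.1 rad), its plug in the throat (axis within 6 mm), its flange down on the rim (within 3 to 4 mm), at rest (all of step 3 and linear speed of cap below 0.02 m/s).
It fails at once if the plates are forced together: more than half a click past touching (value of joint plate_gap below -1e-05 m).
It fails at once if a bystander is moved by more than 30 mm (distance of any of grease_tin, tape_roll, grit_jar, screwdriver, wrench, battery, bolt_cup from where it was at the start of the episode above 0.03 m).
It also fails if it takes over 72 s, if anything falls off the work surface, if the arm or the gripper's body presses on something with over 40 N, if the wrist force passes 120 N, or if a joint passes its speed limit or range.

## Working session

There is one attempt and no reset: what is moved stays moved. The work goes in short steps, Python scripts to look and compute and a tool call to move; the robot and the scene stay as the last step left them, time stands still between calls to the robot, and variables do not carry over. Pictures are saved under pics/ and viewed, about 8 in all and at most 12, crops included, and the job is handed in when it is done.

Besides the shell and the picture viewer there is one more tool, called after "Emit:" as a command line: name --argument value ..., lists and objects as JSON in quotes. step_arm: Moves the arm, as the interface text tells. Its arguments: {"type":"object","properties":{"moves":{"type":"array"},"newtons":{"type":"number"}},"required":["moves"]}

```bash
mkdir -p pics; ls; python3 - <<'E'
from station import env
import cv2,numpy as np
s=env.read_state()
for k,v in s.items(): print(k,np.round(v,4))
print(env.hold_point_z)
for n in("scene","top"):
    im=env.camera(n); cv2.imwrite(f"pics/{n}0.png",im[:,:,::-1])
    p=env.camera_params(n); print(n,{k:np.round(v,4).tolist() for k,v in p.items()})
E
```

```text
pics
clock 0.0
joint_pos [-1.1649  0.4694 -0.0486  1.5337  0.0241  1.141  -0.0823]
joint_velocities [-0.001   0.0015  0.0004  0.001  -0.001   0.0017  0.0011]
joint_efforts [-2.00000e-04 -5.07955e+01 -8.12000e-02 -2.36161e+01 -6.14000e-02
  3.78000e-02  2.00000e-04]
ee_pos [0.284  0.6116 0.2215]
eef_rot [ 0.6912 -0.1526  0.1524 -0.6898]
wrist_force [-0.5997 -0.4435  0.3969]
torque [ 0.0091  0.0191 -0.0717]
gripper_width 0.0874
0.0187
scene {'K': [[510.0379, 0.0, 318.7609], [0.0, 510.0379, 200.1353], [0.0, 0.0, 1.0]], 'distortion': [-0.1574, 0.0, 0.0, 0.0, 0.0], 'R': [[-0.4481, 0.8939, -0.0121], [0.4793, 0.2288, -0.8473], [-0.7546, -0.3855, -0.531]], 't': [0.2939, -0.1801, 1.8397]}
top {'K': [[371.6553, 0.0, 318.2517], [0.0, 371.6553, 201.4206], [0.0, 0.0, 1.0]], 'distortion': [-0.0023, 0.0, 0.0, 0.0, 0.0], 'R': [[-0.0022, -1.0, 0.0033], [-0.9917, 0.0018, -0.1288], [0.1288, -0.0036, -0.9917]], 't': [-0.0621, 0.5746, 0.8825]}
```

View pics/scene0.png

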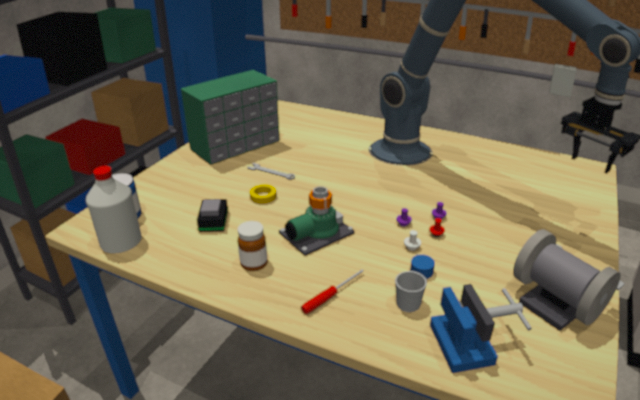

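View pics/top0.png

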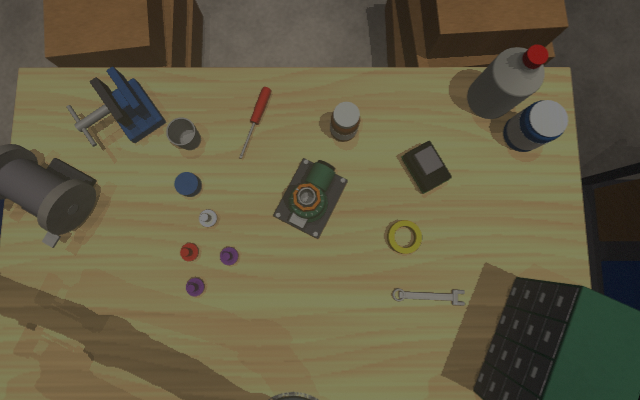

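The scene view shows the mill ring at about (320,200) and the red cap at (437,229). In the top view they are at about (307,197) and (189,252). Next I'll crop for details and triangulate.

```bash
cat > h.py <<'E'
from station import env
import cv2,numpy as np
P={n:env.camera_params(n) for n in("scene","top")}
def ray(n,uv):
    p=P[n];K,D,R,t=[np.array(p[k],float) for k in("K","distortion","R","t")]
    x=cv2.undistortPoints(np.array([[uv]],float),K,D)[0,0]
    d=R.T@np.array([*x,1]);return -R.T@t,d/np.linalg.norm(d)
def plane(n,uv,z):
    o,d=ray(n,uv);return o+d*(z-o[2])/d[2]
def tri(a,b):
    (o1,d1),(o2,d2)=ray("scene",a),ray("top",b)
    s=np.linalg.lstsq(np.c_[d1,-d2],o2-o1,rcond=None)[0]
    A,B=o1+s[0]*d1,o2+s[1]*d2
    return (A+B)/2,np.linalg.norm(A-B)
def proj(n,X):
    p=P[n];R=np.array(p["R"],float)
    return cv2.projectPoints(np.array([X],float),cv2.Rodrigues(R)[0],np.array(p["t"],float),np.array(p["K"],float),np.array(p["distortion"],float))[0][0,0]
def mask(im,lo,hi,box):
    h=cv2.cvtColor(im,cv2.COLOR_RGB2HSV);m=cv2.inRange(h,np.array(lo),np.array(hi))
    k=np.zeros_like(m);x0,y0,x1,y1=box;k[y0:y1,x0:x1]=m[y0:y1,x0:x1];return k
def cen(m):
    c=max(cv2.findContours(m,0,2)[0],key=cv2.contourArea);x,y,w,h=cv2.boundingRect(c)
    M=cv2.moments(m,True);return (M['m10']/M['m00'],M['m01']/M['m00']),(x,y,w,h),cv2.contourArea(c)
E
python3 - <<'E'
from h import *
S=cv2.imread("pics/scene0.png")[:,:,::-1].copy();T=cv2.imread("pics/top0.png")[:,:,::-1].copy()
for nm,lo,hi,bs,bt in(("red",(0,170,80),(7,255,255),(420,210,455,245),(175,240,203,265)),("orange",(5,150,100),(18,255,255),(295,180,345,220),(285,175,330,215))):
    a=cen(mask(S,lo,hi,bs));b=cen(mask(T,lo,hi,bt));print(nm,a,b,tri(a[0],b[0]))
c=cv2.resize(T[165:245,265:355],None,fx=6,fy=6,interpolation=2)
d=cv2.resize(S[175:255,275:360],None,fx=6,fy=6,interpolation=2)[:,:255*2]
e=cv2.resize(T[235:270,170:210],None,fx=6,fy=6,interpolation=2)
f=cv2.resize(S[210:245,420:460],None,fx=6,fy=6,interpolation=2)
cv2.imwrite("pics/c.png",c[:,:,::-1]);
cv2.imwrite("pics/d.png",np.hstack([d,np.vstack([e,f,np.zeros((60,240,3),np.uint8)])])[:,:,::-1])
E
```

```text
red ((436.84027777777777, 228.30555555555554), (430, 219, 14, 17), 121.0) ((188.6783625730994, 251.70760233918128), (181, 244, 17, 17), 130.0) (array([0.45117324, 0.25893551, 0.02085049]), np.float64(0.002874123681933643))
orange ((319.596, 200.812), (309, 191, 16, 18), 148.0) ((306.75897435897434, 196.84102564102565), (293, 184, 27, 26), 125.5) (array([ 0.57662397, -0.03623276,  0.10169269]), np.float64(0.0006747221065916188))
```

View pics/c.png

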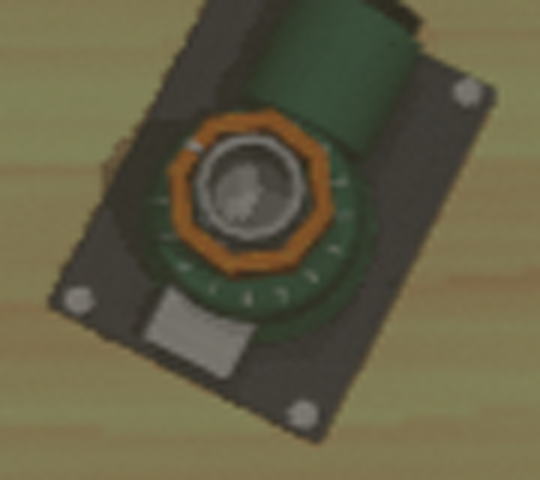

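View pics/d.png

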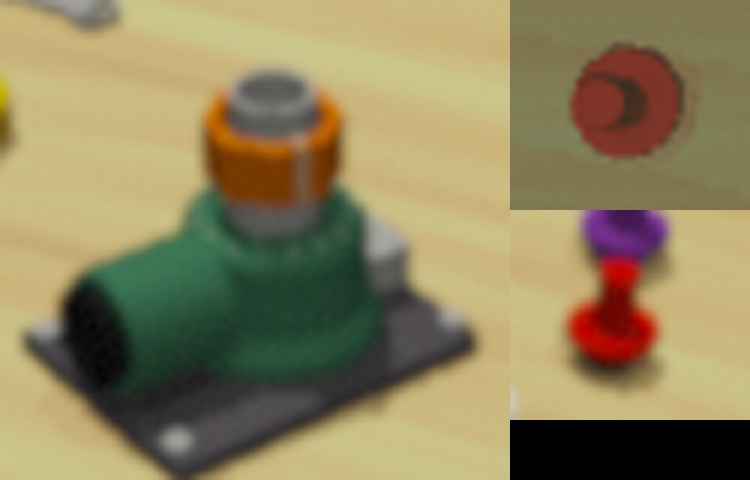

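The crops show the throat rim at top (306.1,195.8) and scene (320.1,189.6), and the white mark at top (296.9,189.1). The cap knob's top is at top (184.3,251.4) and scene (437.9,219). The cap is upright, and the motor points away from the robot.

```bash
cat >> h.py <<'E'
from scipy.spatial.transform import Rotation as Ro
E
python3 - <<'E'
from h import *
print("rim",tri((320.1,189.6),(306.1,195.8)),plane("top",(306.1,195.8),.136),plane("scene",(320.1,189.6),.136))
r=plane("top",(306.35,196.7),.123);print("ring",r)
m=plane("top",(296.9,189.1),.123);c=(r+plane("top",(306.1,195.8),.136))/2
print("mark",m,np.linalg.norm((m-c)[:2]),np.degrees(np.arctan2(*(m-c)[1::-1])))
print("knob",tri((437.9,218.5),(184.3,251.4)),plane("top",(184.3,251.4),.05),plane("scene",(437.9,218.8),.05))
print("flange",plane("top",(189.4,251.4),.018),plane("scene",(436.6,229.1),.018))
# ring octagon corners by orange mask in top: minAreaRect of outer contour
T=cv2.imread("pics/top0.png")[:,:,::-1].copy()
mm=mask(T,(5,120,60),(20,255,255),(285,175,330,215))
cs=max(cv2.findContours(mm,0,1)[0],key=len)[:,0]
X=np.array([plane("top",q,.123)[:2] for q in cs])
# width function
for a in range(0,180,5):
    u=np.array([np.cos(np.radians(a)),np.sin(np.radians(a))]);p=X@u;print(a,round(np.ptp(p)*1e3,1),end="; ")
R=Ro.from_quat(env.read_state()["eef_rot"]).as_matrix();print("\n",R.round(3))
E
```

```text
rim (array([ 0.57411717, -0.03564417,  0.13544443]), np.float64(0.0008033837514658044)) [ 0.57421213 -0.03602203  0.136     ] [ 0.57479381 -0.03485155  0.136     ]
ring [ 0.57405803 -0.03620539  0.123     ]
mark [ 0.59137851 -0.01489921  0.123     ] 0.02733845420377398 50.8953184658644
knob (array([0.45205236, 0.25825343, 0.05368943]), np.float64(0.003008384913639408)) [0.45261115 0.25808198 0.05      ] [0.44670263 0.25873273 0.05      ]
flange [0.45246359 0.25674877 0.018     ] [0.44990723 0.25969264 0.018     ]
0 63.5; 5 62.5; 10 62.8; 15 64.0; 20 64.7; 25 64.9; 30 64.9; 35 64.6; 40 63.8; 45 62.4; 50 61.1; 55 60.6; 60 61.2; 65 61.7; 70 62.5; 75 62.7; 80 62.5; 85 61.8; 90 60.7; 95 60.0; 100 59.9; 105 61.2; 110 62.0; 115 62.3; 120 62.5; 125 62.3; 130 61.6; 135 60.5; 140 60.6; 145 60.7; 150 61.9; 155 63.2; 160 64.2; 165 64.8; 170 64.8; 175 64.4; 
 [[ 0.907 -0.001  0.421]
 [-0.421 -0.002  0.907]
 [ 0.    -1.    -0.002]]
```

Emit:
step_arm --moves '[[[3.6,0,-3.1],[0,0,0],-1],[[7.2,0,-6.2],[0,0,0],-1],[[10.8,0,-9.3],[0,0,0],-1],[[14.4,0,-12.4],[0,0,0],-1],[[18,0,-15.5],[0,0,0],-1]]' --newtons 35

```text
clock: 0.6
ee_pos: [0.3824, 0.3932, 0.2215]
eef_rot: [0.691, -0.153, 0.152, -0.69]
wrist_force: [0.3, 0.7, 0.3]
gripper_width: 0.0873
```

Emit:
step_arm --moves '[[[3.6,0,-3.1],[0,0,0],-1],[[7.2,0,-6.2],[0,0,0],-1],[[10.8,0,-9.3],[0,0,0],-1],[[14.4,0,-12.4],[0,0,0],-1],[[18,0,-15.5],[0,0,0],-1]]'

```text
clock: 1.1
ee_pos: [0.4807, 0.1749, 0.2218]
eef_rot: [0.691, -0.153, 0.152, -0.69]
wrist_force: [1.2, -1.1, 0.2]
gripper_width: 0.0871
```

Emit:
step_arm --moves '[[[3.6,0,-3.1],[0,7,0],-1],[[7.2,0,-6.2],[0,14,0],-1],[[10.8,0,-9.3],[0,14,0],-1],[[14.4,0,-12.4],[0,14,0],-1],[[17,0,-14.8],[0,14,0],-1]]'

```text
clock: 1.6
ee_pos: [0.5731, -0.0343, 0.2219]
eef_rot: [0.668, -0.236, 0.236, -0.665]
wrist_force: [0.5, 0.3, -0.4]
gripper_width: 0.0871
```

```bash
cat >> h.py <<'E'
def go(x,y,z,yaw=None):
    s=env.read_state();R=Ro.from_quat(s["eef_rot"]).as_matrix()
    y0=np.degrees(np.arctan2(R[1,2],R[0,2]))
    print("t",s["clock"],"pos",np.round(s["ee_pos"],4),"jawyaw",y0.round(2),"tilt",R[2].round(3),"shift cm",(R.T@(np.array([x,y,z])-s["ee_pos"])*100).round(2),
     "F",np.round(s["wrist_force"],1),"T",np.round(s["torque"],3),"w",round(float(s["gripper_width"]),4),"q",np.round(s["joint_pos"],2))
    if yaw is not None:
        Y=np.array([0,0,-1.]);Z=np.array([np.cos(np.radians(yaw)),np.sin(np.radians(yaw)),0]);G=np.c_[np.cross(Y,Z),Y,Z]
        print("turn deg",np.degrees(Ro.from_matrix(R.T@G).as_rotvec()).round(2))
E
python3 -c "
from h import *
go(.574,-.0358,.089,51)"
```

```text
t 1.6 pos [ 0.5731 -0.0343  0.2219] jawyaw 50.95 tilt [ 0.001 -1.    -0.003] shift cm [ 1.500e-01  1.329e+01 -1.000e-02] F [ 0.5  0.3 -0.4] T [ 0.04  -0.055  0.013] w 0.0871 q [-0.26  0.31  0.31  1.79 -0.1   1.06  0.97]
turn deg [ 0.19 -0.05  0.06]
```

Emit:
step_arm --moves '[[[0.15,4,0],[0,0,0],-1],[[0.15,8,0],[0,0,0],-1],[[0.15,11,0],[0,0,0],-1],[[0.15,13.3,0],[0,0,0],-1],[[0.15,13.3,0],[0,0,0],-1]]'

```text
clock: 2.1
ee_pos: [0.5711, -0.0355, 0.0854]
eef_rot: [0.669, -0.239, 0.234, -0.664]
wrist_force: [-0.0, -0.7, 0.8]
gripper_width: 0.0869
```

```bash
python3 -c "
from h import *
go(.574,-.0358,.089,51)
T=env.camera('top');S=env.camera('scene');d=cv2.resize(T[165:245,265:345],None,fx=5,fy=5,interpolation=2);e=cv2.resize(S[160:240,280:360],None,fx=5,fy=5,interpolation=2)
cv2.imwrite('pics/g1.png',np.hstack([d,e])[:,:,::-1])"
```

```text
t 2.1 pos [ 0.5711 -0.0355  0.0854] jawyaw 50.96 tilt [-0.005 -1.    -0.008] shift cm [ 0.24 -0.36  0.16] F [-0.  -0.7  0.8] T [-0.017  0.029  0.042] w 0.0869 q [-0.22  0.47  0.27  1.92 -0.17  0.78  1.03]
turn deg [ 0.49 -0.04 -0.28]
```

View pics/g1.png

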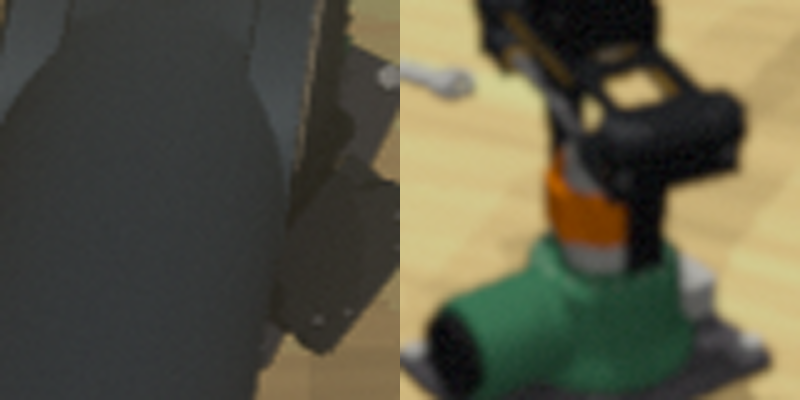

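The fingers straddle the orange ring and nothing is touching. I'll correct the settling offset and then close.

Emit:
step_arm --moves '[[[0.2,-0.3,0.1],[0.3,0,0],-1],[[0.2,-0.3,0.1],[0.3,0,0],-1]]'

```text
clock: 2.4
ee_pos: [0.578, -0.0366, 0.0941]
eef_rot: [-0.665, 0.235, -0.238, 0.667]
wrist_force: [0.4, -0.6, -0.1]
gripper_width: 0.087
```

```bash
python3 -c "
from h import *
go(.574,-.0358,.089,51)"
```

```text
t 2.4 pos [ 0.578  -0.0366  0.0941] jawyaw 50.93 tilt [ 0.004 -1.     0.004] shift cm [-0.36  0.51 -0.2 ] F [ 0.4 -0.6 -0.1] T [-0.065 -0.058  0.003] w 0.087 q [-0.21  0.46  0.27  1.91 -0.17  0.79  1.04]
turn deg [-0.25 -0.07  0.23]
```

Emit:
step_arm --moves '[[[-0.3,0.3,-0.2],[0,0,0],-1],[[-0.3,0.3,-0.2],[0,0,0],-1],[[-0.3,0.3,-0.2],[0,0,0],-1],[[-0.3,0.3,-0.2],[0,0,0],-1],[[-0.3,0.3,-0.2],[0,0,0],-1]]'

```text
clock: 2.9
ee_pos: [0.5745, -0.0362, 0.0911]
eef_rot: [-0.665, 0.235, -0.238, 0.667]
wrist_force: [-0.0, 0.1, -0.7]
gripper_width: 0.0871
```

```bash
python3 -c "
from h import *
go(.574,-.0358,.089,51)"
```

```text
t 2.9 pos [ 0.5745 -0.0362  0.0911] jawyaw 50.94 tilt [ 0.004 -1.     0.004] shift cm [-0.06  0.21 -0.  ] F [-0.   0.1 -0.7] T [-0.062  0.025  0.033] w 0.0871 q [-0.22  0.46  0.27  1.92 -0.17  0.78  1.04]
turn deg [-0.25 -0.06  0.23]
```

Emit:
step_arm --moves '[[[-0.05,0.2,0],[-0.2,0,0.2],1],[[-0.05,0.2,0],[-0.2,0,0.2],1],[[-0.05,0.2,0],[-0.2,0,0.2],1],[[-0.05,0.2,0],[-0.2,0,0.2],1],[[-0.05,0.2,0],[-0.2,0,0.2],1]]' --newtons 35

```text
clock: 3.4
ee_pos: [0.5749, -0.035, 0.0892]
eef_rot: [-0.666, 0.236, -0.237, 0.667]
wrist_force: [1.7, 1.4, -1.0]
gripper_width: 0.0596
```

```bash
python3 -c "
from h import *
go(.574,-.0358,.089,51)"
```

```text
t 3.4 pos [ 0.5749 -0.035   0.0892] jawyaw 50.97 tilt [ 0.001 -1.     0.002] shift cm [-0.02  0.02 -0.11] F [ 1.7  1.4 -1. ] T [ 0.269 -0.305 -0.026] w 0.0596 q [-0.22  0.47  0.27  1.91 -0.17  0.78  1.03]
turn deg [-0.13 -0.03  0.07]
```

Emit:
step_arm --moves '[[[0,0,0],[0,8,0],1],[[0,0,0],[0,16,0],1],[[0,0,0],[0,24,0],1],[[0,0,0],[0,32,0],1],[[0,0,0],[0,38,0],1]]'

```text
clock: 3.9
ee_pos: [0.5756, -0.0346, 0.0893]
eef_rot: [-0.551, 0.441, -0.442, 0.553]
wrist_force: [1.9, 1.5, -2.2]
gripper_width: 0.0598
```

```bash
python3 -c "
from h import *
go(.5749,-.035,.089,6)"
```

```text
t 3.9 pos [ 0.5756 -0.0346  0.0893] jawyaw 12.73 tilt [-0.    -1.     0.004] shift cm [ 0.03  0.03 -0.07] F [ 1.9  1.5 -2.2] T [ 0.099 -0.425 -0.049] w 0.0598 q [-0.34  0.49  0.44  1.92 -0.28  0.79  0.47]
turn deg [-0.22  6.73 -0.03]
```

Emit:
step_arm --moves '[[[0,0,0],[0,3.5,0],1],[[0,0,0],[0,6.7,0],1],[[0,0,0],[0,6.7,0],1],[[0,0,0],[0,6.7,0],1]]'

```text
clock: 4.3
ee_pos: [0.5757, -0.0346, 0.0892]
eef_rot: [-0.525, 0.472, -0.474, 0.527]
wrist_force: [1.8, -1.2, -1.2]
gripper_width: 0.06
```

```bash
python3 -c "
from h import *
go(.5749,-.035,.089,6)
print(env.read_state()['joint_efforts'][6])"
```

```text
t 4.3 pos [ 0.5757 -0.0346  0.0892] jawyaw 6.09 tilt [-0.001 -1.     0.004] shift cm [ 0.04  0.02 -0.08] F [ 1.8 -1.2 -1.2] T [-0.027 -0.182 -0.022] w 0.06 q [-0.37  0.49  0.47  1.92 -0.3   0.79  0.38]
turn deg [-0.23  0.09 -0.03]
0.011418785434216261
```

Emit:
step_arm --moves '[[[0,0,0],[0,2,0],1],[[0,0,0],[0,4,0],1],[[0,0,0],[0,5,0],1],[[0,0,0],[0,5,0],1]]'

```text
clock: 4.7
ee_pos: [0.5758, -0.0345, 0.0892]
eef_rot: [-0.503, 0.494, -0.496, 0.506]
wrist_force: [2.7, -0.3, -1.5]
gripper_width: 0.0598
```

```bash
python3 -c "
from h import *
go(.5749,-.035,.089,6)
print(env.read_state()['joint_efforts'][6])"
```

```text
t 4.7 pos [ 0.5758 -0.0345  0.0892] jawyaw 1.06 tilt [-0.001 -1.     0.004] shift cm [ 0.05  0.02 -0.09] F [ 2.7 -0.3 -1.5] T [-0.014 -0.219  0.108] w 0.0598 q [-0.38  0.49  0.49  1.92 -0.32  0.8   0.3 ]
turn deg [-0.25 -4.94 -0.04]
-0.1693323813378811
```

At +5° past 2 clicks the torque is only 0.11–0.17 N m, which is a detent and not the touch (that would read about 0.7). On to 3 clicks.

Emit:
step_arm --moves '[[[0,0,0],[0,7,0],1],[[0,0,0],[0,13,0],1],[[0,0,0],[0,17.5,0],1],[[0,0,0],[0,17.5,0],1],[[0,0,0],[0,17.5,0],1]]'

```text
clock: 5.2
ee_pos: [0.5762, -0.0346, 0.0893]
eef_rot: [0.422, -0.565, 0.567, -0.425]
wrist_force: [2.7, -0.2, -2.5]
gripper_width: 0.0597
```

```bash
python3 -c "
from h import *
go(.5749,-.035,.089,-16.5)
print(env.read_state()['joint_efforts'][6])"
```

```text
t 5.2 pos [ 0.5762 -0.0346  0.0893] jawyaw -16.36 tilt [-0.002 -1.     0.005] shift cm [ 0.08  0.03 -0.11] F [ 2.7 -0.2 -2.5] T [-0.107 -0.484 -0.02 ] w 0.0597 q [-0.44  0.51  0.57  1.93 -0.38  0.81  0.05]
turn deg [-0.27  0.14 -0.12]
0.012761086982209235
```

Emit:
step_arm --moves '[[[0,0,0],[0,2,0],1],[[0,0,0],[0,4,0],1],[[0,0,0],[0,5,0],1],[[0,0,0],[0,5,0],1]]'

```text
clock: 5.6
ee_pos: [0.5763, -0.0346, 0.0893]
eef_rot: [0.397, -0.583, 0.585, -0.4]
wrist_force: [2.3, -0.6, -3.5]
gripper_width: 0.0596
```

```bash
python3 -c "
from h import *
go(.5749,-.035,.089,-16.5)
print(env.read_state()['joint_efforts'][6])"
```

```text
t 5.6 pos [ 0.5763 -0.0346  0.0893] jawyaw -21.39 tilt [-0.002 -1.     0.005] shift cm [ 0.09  0.03 -0.12] F [ 2.3 -0.6 -3.5] T [-0.156 -0.476  0.079] w 0.0596 q [-0.46  0.52  0.59  1.93 -0.39  0.81 -0.02]
turn deg [-0.29 -4.89 -0.13]
-0.17418251372873783
```

The signature matches the last notch, so the touch should be at 4 clicks. I'll go there and feel gently (+3.5°).

Emit:
step_arm --moves '[[[0,0,0],[0,7,0],1],[[0,0,0],[0,13,0],1],[[0,0,0],[0,17.5,0],1],[[0,0,0],[0,17.5,0],1],[[0,0,0],[0,17.5,0],1]]'

```text
clock: 6.1
ee_pos: [0.5766, -0.0348, 0.0893]
eef_rot: [0.303, -0.637, 0.639, -0.307]
wrist_force: [3.8, -1.0, -3.9]
gripper_width: 0.0596
```

```bash
python3 -c "
from h import *
go(.5749,-.035,.089,-39)
print(env.read_state()['joint_efforts'][6])"
```

```text
t 6.1 pos [ 0.5766 -0.0348  0.0893] jawyaw -38.83 tilt [-0.004 -1.     0.005] shift cm [ 0.12  0.03 -0.12] F [ 3.8 -1.  -3.9] T [-0.198 -0.75  -0.049] w 0.0596 q [-0.51  0.54  0.68  1.93 -0.45  0.82 -0.27]
turn deg [-0.28  0.17 -0.23]
0.03166919108480215
```

Emit:
step_arm --moves '[[[0,0,0],[0,1.5,0],1],[[0,0,0],[0,3,0],1],[[0,0,0],[0,3.5,0],1],[[0,0,0],[0,3.5,0],1]]'

```text
clock: 6.5
ee_pos: [0.5767, -0.0349, 0.0893]
eef_rot: [0.284, -0.646, 0.648, -0.288]
wrist_force: [3.6, -0.8, -4.0]
gripper_width: 0.0595
```

```bash
python3 -c "
from h import *
go(.5749,-.035,.089,-39)
print(env.read_state()['joint_efforts'][6])"
```

```text
t 6.5 pos [ 0.5767 -0.0349  0.0893] jawyaw -42.29 tilt [-0.004 -1.     0.005] shift cm [ 0.13  0.03 -0.12] F [ 3.6 -0.8 -4. ] T [-0.262 -0.636  0.478] w 0.0595 q [-0.52  0.54  0.69  1.93 -0.46  0.83 -0.32]
turn deg [-0.28 -3.29 -0.22]
-0.5182202160358429
```

Touch confirmed: 0.48 N m at 3.4° past the notch, which is the stated 8 N m/rad. Now back off to yaw 28.5° (three clicks from −39°).

Emit:
step_arm --moves '[[[0,0,0],[0,-8,0],1],[[0,0,0],[0,-16,0],1],[[0,0,0],[0,-24,0],1],[[0,0,0],[0,-32,0],1],[[0,0,0],[0,-40,0],1]]'

```text
clock: 7.0
ee_pos: [0.5759, -0.0345, 0.0893]
eef_rot: [0.489, -0.508, 0.51, -0.492]
wrist_force: [1.8, 1.1, -2.8]
gripper_width: 0.0597
```

```bash
python3 -c "
from h import *
go(.5749,-.035,.089,28.5)"
```

```text
t 7.0 pos [ 0.5759 -0.0345  0.0893] jawyaw -2.06 tilt [-0.001 -1.     0.005] shift cm [ 0.05  0.03 -0.1 ] F [ 1.8  1.1 -2.8] T [ 0.013 -0.234  0.028] w 0.0597 q [-0.39  0.5   0.5   1.92 -0.33  0.8   0.26]
turn deg [-2.800e-01 -3.056e+01  1.000e-02]
```

Emit:
step_arm --moves '[[[0,0,0],[0,-8,0],1],[[0,0,0],[0,-16,0],1],[[0,0,0],[0,-24,0],1],[[0,0,0],[0,-30.6,0],1],[[0,0,0],[0,-30.6,0],1]]'

```text
clock: 7.5
ee_pos: [0.5752, -0.0347, 0.0892]
eef_rot: [-0.606, 0.361, -0.363, 0.609]
wrist_force: [1.9, 0.2, -1.8]
gripper_width: 0.0597
```

Emit:
step_arm --moves '[[[0,0,0],[0,0,0],1],[[0,0,0],[0,0,0],1],[[0,0,0],[0,0,0],1]]'

```text
clock: 7.8
ee_pos: [0.5752, -0.0347, 0.0892]
eef_rot: [-0.606, 0.361, -0.363, 0.608]
wrist_force: [2.8, -0.1, -3.1]
gripper_width: 0.0598
```

```bash
python3 -c "
from h import *
go(.5749,-.035,.089,28.5)"
```

```text
t 7.8 pos [ 0.5752 -0.0347  0.0892] jawyaw 28.38 tilt [ 0.    -1.     0.004] shift cm [ 0.02  0.02 -0.04] F [ 2.8 -0.1 -3.1] T [-0.087 -0.47   0.027] w 0.0598 q [-0.29  0.48  0.37  1.92 -0.24  0.79  0.7 ]
turn deg [-0.21 -0.12  0.01]
```

Released position: ring at +3 clicks. Opening and rising now.

Emit:
step_arm --moves '[[[0,0,0],[0,0,0],-1],[[0,0,0],[0,0,0],-1],[[0,0,0],[0,0,0],-1],[[0,0,0],[0,0,0],-1],[[0,0,0],[0,0,0],-1]]'

```text
clock: 8.3
ee_pos: [0.575, -0.0347, 0.0893]
eef_rot: [-0.606, 0.362, -0.363, 0.608]
wrist_force: [-0.1, -0.7, 0.7]
gripper_width: 0.0856
```

Emit:
step_arm --moves '[[[0,-3,0],[0,0,0],-1],[[0,-7,0],[0,0,0],-1],[[0,-11,0],[0,0,0],-1],[[0,-14,0],[0,0,0],-1],[[0,-14,0],[0,0,0],-0.2]]'

```text
clock: 8.8
ee_pos: [0.5773, -0.0354, 0.2341]
eef_rot: [-0.604, 0.359, -0.366, 0.61]
wrist_force: [0.5, -0.6, 0.4]
gripper_width: 0.0839
```

```bash
python3 -c "
from h import *
go(.4515,.258,.15,45)"
```

```text
t 8.8 pos [ 0.5773 -0.0354  0.2341] jawyaw 28.35 tilt [ 0.004 -1.     0.012] shift cm [-31.83   8.33   2.76] F [ 0.5 -0.6  0.4] T [-0.075 -0.041  0.016] w 0.0839 q [-0.35  0.31  0.42  1.78 -0.14  1.07  0.62]
turn deg [ -0.64 -16.65   0.31]
```

Emit:
step_arm --moves '[[[-4.5,0,0.4],[0,-4,0],-0.2],[[-9,0,0.8],[0,-8,0],-0.2],[[-13.5,0,1.2],[0,-12,0],-0.2],[[-18,0,1.6],[0,-16.5,0],-0.2],[[-22,0,2],[-0.5,-16.5,0.3],-0.2]]'

```text
clock: 9.3
ee_pos: [0.4884, 0.1695, 0.2328]
eef_rot: [-0.653, 0.271, -0.271, 0.654]
wrist_force: [1.3, 0.0, -0.5]
gripper_width: 0.054
```

```bash
python3 -c "
from h import *
go(.4515,.258,.10,45)
T=env.camera('top')
m=mask(T,(5,120,60),(20,255,255),(285,175,330,215))
cv2.imwrite('pics/r2.png',cv2.resize(T[170:225,280:335],None,fx=8,fy=8,interpolation=2)[:,:,::-1])"
```

```text
t 9.3 pos [0.4884 0.1695 0.2328] jawyaw 44.99 tilt [-0.001 -1.     0.001] shift cm [-8.86 13.29  3.63] F [ 1.3  0.  -0.5] T [-0.011 -0.075 -0.026] w 0.054 q [-0.64  0.2   0.26  1.91 -0.06  1.04  0.43]
turn deg [-0.06 -0.01 -0.04]
```

View pics/r2.png

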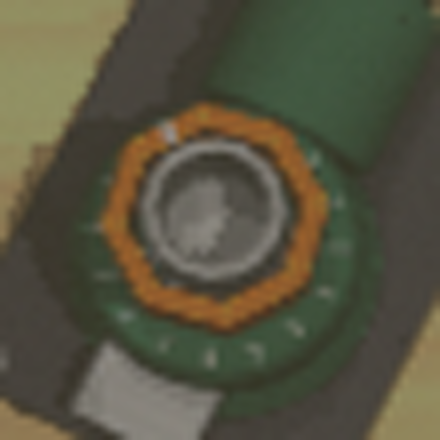

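The white mark is at crop (170,131) and the ring centre at (216,216). That puts it at 28.4° in world yaw, a net one click clockwise, exactly as expected. Next is the cap.

Emit:
step_arm --moves '[[[-4,3,1.6],[0,0,0],-0.2],[[-8,6,3.2],[0,0,0],-0.2],[[-8.86,10,3.63],[0,0,0],-0.2],[[-8.86,13.3,3.63],[0,0,0],-0.2],[[-8.86,13.3,3.63],[0,0,0],-0.2]]'

```text
clock: 9.85
ee_pos: [0.4436, 0.2641, 0.0952]
eef_rot: [0.657, -0.271, 0.264, -0.653]
wrist_force: [-0.4, -0.5, 0.5]
gripper_width: 0.052
```

Emit:
step_arm --moves '[[[0,0,0],[0,0,0],-0.2],[[0,0,0],[0,0,0],-0.2],[[0,0,0],[0,0,0],-0.2]]'

```text
clock: 10.15
ee_pos: [0.4449, 0.264, 0.0969]
eef_rot: [0.656, -0.271, 0.265, -0.653]
wrist_force: [-0.2, 0.1, 1.2]
gripper_width: 0.0522
```

```bash
python3 -c "
from h import *
go(.4515,.258,.025,45)
T=env.camera('top');S=env.camera('scene');d=cv2.resize(T[230:280,165:215],None,fx=8,fy=8,interpolation=2);e=cv2.resize(S[190:240,410:460],None,fx=8,fy=8,interpolation=2)
cv2.imwrite('pics/g2.png',np.hstack([d,e])[:,:,::-1])"
```

```text
t 10.15 pos [0.4449 0.264  0.0969] jawyaw 45.51 tilt [-0.007 -1.    -0.006] shift cm [0.94 7.18 0.07] F [-0.2  0.1  1.2] T [-0.025  0.001  0.033] w 0.0522 q [-0.76  0.37  0.18  2.03 -0.1   0.75  0.28]
turn deg [ 0.36  0.51 -0.38]
```

View pics/g2.png

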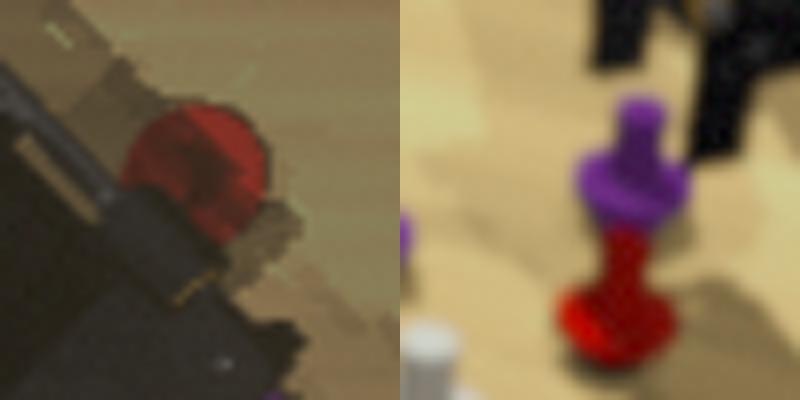

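The jaws straddle above the cap, but the pose is about 1 cm off in tool x. I'll correct it before descending.

Emit:
step_arm --moves '[[[0.9,2,0.1],[0.3,0.5,-0.3],-0.2],[[0.9,3,0.1],[0.3,0.5,-0.3],-0.2],[[0.9,3,0.1],[0.3,0.5,-0.3],-0.2],[[0.9,3,0.1],[0.3,0.5,-0.3],-0.2],[[0.9,3,0.1],[0.3,0.5,-0.3],-0.2]]'

```text
clock: 10.75
ee_pos: [0.4517, 0.2591, 0.0672]
eef_rot: [-0.653, 0.271, -0.27, 0.654]
wrist_force: [0.6, 0.3, -0.0]
gripper_width: 0.0521
```

```bash
python3 -c "
from h import *
go(.4515,.258,.025,45)
for p in ((229,256),(195,287),(207,218)): print(plane('top',p,.02).round(3))"
```

```text
t 10.75 pos [0.4517 0.2591 0.0672] jawyaw 45.05 tilt [-0.002 -1.    -0.   ] shift cm [ 0.07  4.22 -0.09] F [ 0.6  0.3 -0. ] T [ 0.027 -0.003  0.021] w 0.0521 q [-0.74  0.42  0.17  2.05 -0.12  0.68  0.3 ]
turn deg [ 0.02  0.05 -0.1 ]
[0.441 0.158 0.02 ]
[0.366 0.239 0.02 ]
[0.535 0.216 0.02 ]
```

Emit:
step_arm --moves '[[[0.05,1.5,-0.1],[0,0,0],-0.2],[[0.05,3,-0.1],[0,0,0],-0.2],[[0.05,4,-0.1],[0,0,0],-0.2],[[0.05,4,-0.1],[0,0,0],-0.2],[[0.05,4,-0.1],[0,0,0],-0.2]]'

```text
clock: 11.25
ee_pos: [0.4515, 0.2583, 0.0275]
eef_rot: [-0.653, 0.271, -0.27, 0.654]
wrist_force: [0.3, 0.2, 0.4]
gripper_width: 0.0525
```

```bash
python3 -c "
from h import *
go(.4515,.258,.025,45)"
```

```text
t 11.25 pos [0.4515 0.2583 0.0275] jawyaw 45.06 tilt [-0.002 -1.    -0.   ] shift cm [ 0.02  0.25 -0.02] F [0.3 0.2 0.4] T [0.    0.017 0.023] w 0.0525 q [-0.72  0.49  0.16  2.07 -0.13  0.59  0.31]
turn deg [ 0.    0.06 -0.09]
```

Emit:
step_arm --moves '[[[0,0.3,0],[0,0,0],-0.2],[[0,0.3,0],[0,0,0],1],[[0,0.3,0],[0,0,0],1],[[0,0.3,0],[0,0,0],1],[[0,0.3,0],[0,0,0],1]]' --newtons 20

```text
clock: 11.75
ee_pos: [0.4516, 0.2583, 0.0246]
eef_rot: [-0.653, 0.271, -0.27, 0.654]
wrist_force: [0.5, 0.3, 0.2]
gripper_width: 0.0278
```

Emit:
step_arm --moves '[[[0,0,0],[0,0,0],1],[[0,0,0],[0,0,0],1],[[0,0,0],[0,0,0],1]]'

```text
clock: 12.05
ee_pos: [0.4517, 0.2584, 0.0247]
eef_rot: [-0.653, 0.271, -0.27, 0.654]
wrist_force: [-0.3, -0.3, 0.3]
gripper_width: 0.0194
```

```bash
python3 -c "
from h import *
go(.4515,.258,.025,45)"
```

```text
t 12.05 pos [0.4517 0.2584 0.0247] jawyaw 45.05 tilt [-0.002 -1.     0.   ] shift cm [ 0.01 -0.03 -0.04] F [-0.3 -0.3  0.3] T [-0.05   0.046  0.019] w 0.0194 q [-0.72  0.49  0.16  2.07 -0.14  0.59  0.31]
turn deg [-0.03  0.05 -0.09]
```

Emit:
step_arm --moves '[[[0,-3,0],[0,0,0],1],[[0,-7,0],[0,0,0],1],[[0,-12,0],[0,0,0],1],[[0,-17,0],[0,0,0],1],[[0,-21,0],[0,0,0],1]]'

```text
clock: 12.55
ee_pos: [0.4521, 0.2581, 0.2376]
eef_rot: [-0.652, 0.27, -0.27, 0.654]
wrist_force: [0.7, 0.1, -0.1]
gripper_width: 0.0194
```

```bash
python3 -c "
from h import *
go(.5747,-.0352,.23,45)"
```

```text
t 12.55 pos [0.4521 0.2581 0.2376] jawyaw 45.04 tilt [-0.001 -1.     0.003] shift cm [ 29.4    0.69 -12.09] F [ 0.7  0.1 -0.1] T [ 0.036 -0.027 -0.036] w 0.0194 q [-0.78  0.2   0.22  1.89 -0.05  1.05  0.24]
turn deg [-0.16  0.04 -0.07]
```

Emit:
step_arm --moves '[[[4,0,-1.6],[0,0,0],1],[[8,0,-3.3],[0,0,0],1],[[12,0,-4.9],[0,0,0],1],[[16,0,-6.6],[0,0,0],1],[[20,0,-8.2],[0,0,0],1]]'

```text
clock: 13.05
ee_pos: [0.5357, 0.057, 0.2371]
eef_rot: [-0.652, 0.27, -0.27, 0.655]
wrist_force: [-0.5, 0.5, -0.4]
gripper_width: 0.0194
```

Emit:
step_arm --moves '[[[3.5,0,-1.4],[0,0,0],1],[[6.5,0,-2.7],[0,0,0],1],[[8.5,0,-3.5],[0,0,0],1],[[8.5,0,-3.5],[0,0,0],1],[[8.5,0,-3.5],[0,0,0],1]]'

```text
clock: 13.55
ee_pos: [0.5707, -0.0277, 0.2365]
eef_rot: [-0.652, 0.271, -0.27, 0.654]
wrist_force: [-0.1, -0.7, -0.7]
gripper_width: 0.0196
```

Emit:
step_arm --moves '[[[0,0,0],[0,0,0],1],[[0,0,0],[0,0,0],1],[[0,0,0],[0,0,0],1]]'

```text
clock: 13.85
ee_pos: [0.5705, -0.0266, 0.2365]
eef_rot: [-0.652, 0.271, -0.269, 0.655]
wrist_force: [0.3, -0.2, 0.1]
gripper_width: 0.0192
```

```bash
python3 -c "
from h import *
go(.5747,-.0352,.19,45)"
```

```text
t 13.85 pos [ 0.5705 -0.0266  0.2365] jawyaw 45.11 tilt [-0.003 -1.     0.003] shift cm [ 0.92  4.64 -0.33] F [ 0.3 -0.2  0.1] T [-0.021  0.027 -0.013] w 0.0192 q [-0.34  0.3   0.4   1.79 -0.13  1.08  0.89]
turn deg [-0.15  0.11 -0.17]
```

Emit:
step_arm --moves '[[[0.5,-0.1,-0.2],[0,0,0],1],[[0.9,2,-0.33],[-0.2,0,-0.2],1],[[0.9,4.6,-0.33],[-0.2,0,-0.2],1],[[0.9,4.6,-0.33],[-0.2,0,-0.2],1],[[0.9,4.6,-0.33],[-0.2,0,-0.2],1]]'

```text
clock: 14.35
ee_pos: [0.5747, -0.0351, 0.1906]
eef_rot: [0.654, -0.27, 0.27, -0.653]
wrist_force: [-0.2, -0.0, -0.5]
gripper_width: 0.0192
```

Emit:
step_arm --moves '[[[0,0,0],[0,0,0],1],[[0,0,0],[0,0,0],1]]'

```text
clock: 14.55
ee_pos: [0.5756, -0.0352, 0.1921]
eef_rot: [0.654, -0.269, 0.271, -0.653]
wrist_force: [-0.4, 0.6, -0.7]
gripper_width: 0.0194
```

```bash
python3 -c "
from h import *
go(.5747,-.0352,.17,45)
S=env.camera('scene')
m=mask(S,(0,150,60),(7,255,255),(290,140,350,220));c,bb,a=cen(m);print(c,bb,a)
p=np.array(env.read_state()['ee_pos']);f=p-[0,0,.0247]
print('expected flange px',proj('scene',f+[0,0,.017]),'rim px',proj('scene',[.5747,-.0352,.136]),'foot',proj('scene',f))
for dx in(-.003,.003):print(dx,proj('scene',f+[.707*dx,-.707*dx,.017]))
cv2.imwrite('pics/h.png',cv2.resize(S[140:220,280:360],None,fx=7,fy=7,interpolation=2)[:,:,::-1])"
```

```text
t 14.55 pos [ 0.5756 -0.0352  0.1921] jawyaw 45.12 tilt [ 0.002 -1.     0.001] shift cm [-0.07  2.21 -0.07] F [-0.4  0.6 -0.7] T [-0.078  0.006  0.032] w 0.0194 q [-0.32  0.35  0.39  1.83 -0.15  0.99  0.92]
turn deg [-0.04  0.12  0.12]
(319.3378378378378, 173.8783783783784) (314, 165, 14, 15) 49.5
expected flange px [319.69406649 173.72084501] rim px [319.99781056 189.55441117] foot [319.76661637 179.41707104]
-0.003 [320.79117076 173.53183546]
0.003 [318.59564368 173.91012123]
```

View pics/h.png

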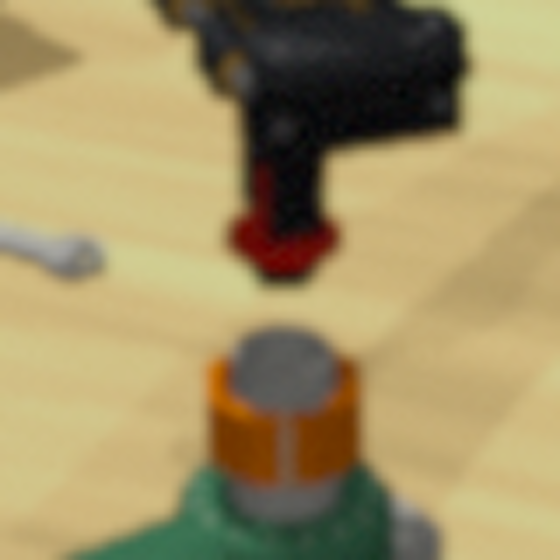

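The cap flange (crop x 229–340) is centred over the rim (crop x 231–340) to within about 0.5 mm, and it's upright. Descending in stages.

Emit:
step_arm --moves '[[[-0.05,1,-0.05],[0,0,0],1],[[-0.05,2,-0.05],[0,0,0],1],[[-0.05,3,-0.05],[0,0,0.1],1],[[-0.05,3.7,-0.05],[0,0,0.1],1],[[-0.05,3.7,-0.05],[0,0,0.1],1]]'

```text
clock: 15.1
ee_pos: [0.574, -0.0352, 0.1533]
eef_rot: [0.654, -0.271, 0.269, -0.653]
wrist_force: [0.5, 0.4, -0.9]
gripper_width: 0.0194
```

Emit:
step_arm --moves '[[[0,0,0],[0,0,0],1],[[0,0,0],[0,0,0],1]]'

```text
clock: 15.3
ee_pos: [0.574, -0.0352, 0.1533]
eef_rot: [0.654, -0.271, 0.269, -0.653]
wrist_force: [-1.5, -0.1, -0.5]
gripper_width: 0.0198
```

```bash
python3 -c "
from h import *
go(.5747,-.0352,.147,45)"
```

```text
t 15.3 pos [ 0.574  -0.0352  0.1533] jawyaw 45.11 tilt [-0.002 -1.    -0.002] shift cm [0.05 0.63 0.05] F [-1.5 -0.1 -0.5] T [-0.012  0.006  0.001] w 0.0198 q [-0.3   0.39  0.38  1.87 -0.18  0.92  0.94]
turn deg [ 0.1   0.11 -0.09]
```

Emit:
step_arm --moves '[[[0.05,0.3,0.05],[0,0,0],1],[[0.05,0.6,0.05],[0,0,0],1],[[0.05,0.7,0.05],[0,0,0],1],[[0.05,0.7,0.05],[0,0,0],1]]'

```text
clock: 15.7
ee_pos: [0.5748, -0.0352, 0.1467]
eef_rot: [0.654, -0.271, 0.269, -0.653]
wrist_force: [-1.8, 0.4, 2.2]
gripper_width: 0.0194
```

```bash
python3 -c "
from h import *
go(.5747,-.0352,.147,45)"
```

```text
t 15.7 pos [ 0.5748 -0.0352  0.1467] jawyaw 45.12 tilt [-0.002 -1.    -0.001] shift cm [-0.01 -0.03 -0.01] F [-1.8  0.4  2.2] T [0.055 0.169 0.008] w 0.0194 q [-0.3   0.4   0.37  1.87 -0.18  0.91  0.95]
turn deg [ 0.09  0.12 -0.09]
```

Light contact at the expected height. Releasing and rising.

Emit:
step_arm --moves '[[[0,0.1,0],[0,0,0],1],[[0,0.1,0],[0,0,0],-0.2],[[0,0.1,0],[0,0,0],-0.2],[[0,0.1,0],[0,0,0],-0.2],[[0,0.1,0],[0,0,0],-0.2]]'

```text
clock: 16.2
ee_pos: [0.5747, -0.0352, 0.1454]
eef_rot: [0.654, -0.271, 0.269, -0.653]
wrist_force: [-0.5, 0.2, 0.2]
gripper_width: 0.0435
```

Emit:
step_arm --moves '[[[0,-1,0],[0,0,0],-0.2],[[0,-3,0],[0,0,0],-0.2],[[0,-6,0],[0,0,0],-0.2],[[0,-10,0],[0,0,0],-0.2]]'

```text
clock: 16.6
ee_pos: [0.5739, -0.0351, 0.2457]
eef_rot: [0.654, -0.272, 0.268, -0.653]
wrist_force: [0.3, 1.1, -0.3]
gripper_width: 0.0521
```

Emit:
step_arm --moves '[[[-4,0,0],[0,0,0],-0.2],[[-8,0,0],[0,0,0],-0.2],[[-12,0,0],[0,0,0],-0.2],[[-16,0,0],[0,0,0],-0.2],[[-20,0,0],[0,0,0],-0.2]]'

```text
clock: 17.1
ee_pos: [0.4312, 0.1069, 0.2472]
eef_rot: [0.654, -0.272, 0.269, -0.653]
wrist_force: [-0.4, 0.3, 0.2]
gripper_width: 0.0525
```

```bash
python3 -c "
from h import *
go(.5747,-.0352,.147,45)
T=env.camera('top');S=env.camera('scene')
m=mask(S,(0,150,60),(5,255,255),(290,140,350,220));a=cen(m);m=mask(T,(0,150,60),(5,255,255),(285,170,330,215));b=cen(m);print(a,b,tri(a[0],b[0]))
print('flange px expected',proj('top',[.5747,-.0352,.139]),proj('scene',[.5747,-.0352,.139]),'knob',proj('top',[.5747,-.0352,.172]),proj('scene',[.5747,-.0352,.172]))
d=cv2.resize(T[170:225,280:335],None,fx=7,fy=7,interpolation=2);e=cv2.resize(S[160:215,290:345],None,fx=7,fy=7,interpolation=2)
cv2.imwrite('pics/z.png',np.hstack([d,e])[:,:,::-1])"
```

```text
t 17.1 pos [0.4312 0.1069 0.2472] jawyaw 45.08 tilt [-0.003 -1.    -0.003] shift cm [20.23  9.96  0.1 ] F [-0.4  0.3  0.2] T [ 0.064 -0.003 -0.029] w 0.0525 q [-0.61  0.06  0.29  2.03 -0.02  1.06  0.47]
turn deg [ 0.16  0.08 -0.18]
((320.344, 187.072), (314, 178, 14, 16), 102.0) ((306.2730769230769, 195.78076923076924), (297, 186, 19, 20), 269.5) (array([ 0.57295205, -0.03587   ,  0.14254365]), np.float64(0.0016078988091458757))
flange px expected [305.68764339 195.38572189] [319.9855227  188.57876704] knob [305.2164161 193.1255244] [319.84834778 177.69572631]
```

View pics/z.png

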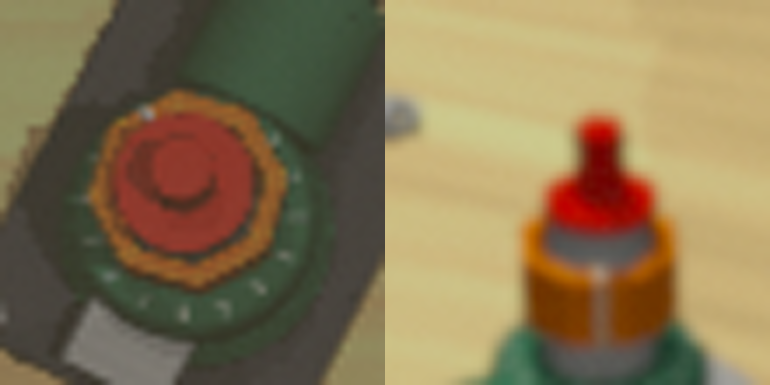

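The cap is seated flush on the rim and upright. The mark is at crop (148,113) with the ring centre at about (188,188), roughly 28°, so the ring hasn't turned. Handing in.

```bash
python3 -c "
from station import env
print(env.finish_job(), env.read_state()['clock'])"
```

```text
the job is handed in; nothing more can be done
the job is handed in; nothing more can be done
```

The mill is set three clicks open from touch, the red cap is fully down on the throat, and I handed the job in at about 17 s on the robot's clock. It reported no verdict.

- **Ring:** I turned it clockwise and checked the torque at each click. Clicks 2 and 3 gave only 0.1–0.17 N m. At the fourth click it rose to about 0.5 N m at 3.4° past the notch, which is the stated 8 N m/rad, so that was the touch. I then backed it off 67.5° (three clicks). Afterwards the camera put the white mark at 28.4°, against 28.5° expected, and at about 28° after the cap went on.
- **Cap:** The plug went into the throat with under about 2 N sideways and met the rim with about 2 N at the expected height. After I let go, both views showed it upright with the flange flush on the rim, and the measured position was within about 2 mm of the throat's axis.
- **Checks that disagreed:** The two views differed by about 3 mm when locating the cap, and I used a value between them. Poses read while the arm was still moving were up to about 1 cm off, so I let it settle and corrected before gripping and placing.
- **Not checked:** I didn't measure the bystanders again at the end. I felt no unexpected contact during the job.

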